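Run down the thumbscrew of a circuit-board holder by fingertip strokes

ROBOT

A 6-joint arm with a two-finger parallel gripper is mounted at the origin on the work surface. World frame = base frame: x ahead of the robot, y to its left, z up, the work surface at z = 0. Lengths are in m, angles in rad, forces in N, time in s.
With the tool pointing down it reaches from about 0.325 to 0.875 m from the base axis. Payload 4.4 kg.
Tool frame: the origin (TCP) lies midway between the tips of the shut fingers; the grasp point (between the pads) lies 19 mm behind it; x points along the fingers, y is the direction in which the jaws open and shut, and the axes are right-handed (so a half turn about x gives the same grasp; the last joint's range is limited). The gripper opens to 85 mm and grips with 20 to 120 N. Pads are 22 mm wide; open, the fingers measure 114 mm over their backs; the gripper's body (76 mm by 85 mm) begins 54 mm behind the grasp point. The pads swing forward as they close: fully open they stand 13 mm farther back than shut.
Start: joints at [1.089, 0.207, 1.542, -0, 1.393, -0.15], TCP at [0.187, 0.544, 0.231] pointing down, gripper open.
Joint ranges: [-2.73, 2.73], [-0.86, 2.22], [0.23, 2.46], [-1.11, 4.25], [0.08, 2.63], [-2.82, 2.82]. Speed limits (rad/s): [2.79, 2.79, 3.14, 3.14, 3.14, 3.14].

INTERFACE

Orientations are given as a unit quaternion [x, y, z, w].
In Python, from cell import manip, cams, close_job gives the robot as it stands. The module is installed in compiled form; this text tells all that it offers.
- The arm moves only by the tool play_rows, never from a script. Its argument "steps" is a list of rows, each an object of numbers: "dx", "dy", "dz": the shift along the tool's x, y, z in mm; "ax", "ay", "az": the turn, a rotation vector about the tool's x, y, z in rad; "gripper": the finger opening in mm, from 0 to 85.4. A call has 1 to 12 rows; each row shifts and turns the commanded pose from where the row before left it, along the tool's axes as they then stand; what a row does not reach is not made up. A row lasts 1/10 s, in which the tool goes at most 50 mm and 8.59 degrees, less where a joint would pass 70% of its speed; a pose out of reach is approached as far as the arm can. A call is refused whole if a number of a shift passes 50 or a number of a turn 0.15, either way. A call with a gripper value outside its range is refused whole. The fingers move at their own pace and stop on an object; "force" is the grip in N (left out, the last holds). Time passes only in rows, so rows that do not move let the fingers close. It gives the time, the measured TCP pose, the force and the opening at its end, in the units of the state.
- manip.sense(): the state, without advancing time (a new reading comes with each control period).
- cams.grab_frame(name): name is "scene" or "top" or "wrist"; returns a dict with "pixels" (400x640x3 uint8, red, green, blue), "range_z" (400x640 float32, m along the optical axis (not along the pixel's ray), 0 where there is no reading), "fx", "fy", "cx", "cy" (pixels), "eye" and "orientation" of the camera in the world. Camera axes: x right, y down, z forward; pixel columns grow to the right and rows downward; lengths in m; the calibration is good to about 2 mm. A picture is of the moment at which its call begins.
- close_job(): hands the job in, once; it reports no verdict.
The state is a dict: "time_s": time; "joints": joint angles; "qd": joint speeds; "effort": joint torques, N m; "ee_pos": TCP position; "eef_rot": TCP orientation; "wrist_force": force on the tool from outside, world axes, zero at the start; "torque": the same for the moment, N m; "width": opening from 0.0 (shut) to 1.0 (fully open).
Only numpy, scipy, OpenCV 4.12 (cv2) and the standard library are available. Lean on these libraries where they do the work, as an engineer would, in place of code of your own. Each camera call takes 0.05 s, during which the arm holds its last target.

TASK

The winged thumbscrew on the circuit-board holder is loose: turn it clockwise with repeated fingertip pushes on its wings until it is fully home, its shoulder down on the bridge and the screw turning no further. Only push the wings, never pinch a wing between the fingers, and finish clear of everything. Leave the circuit board and the other things on the bench where they are.

Things in the scene. Friction and masses are not known exactly. Their poses are not given: they have to be found in the camera images.
- screw_axis (a point): Point on the thumbscrew's vertical axis at the underside of its shoulder; it turns and sinks with the screw, and is 58 mm above the bench when home (6 to 11 mm higher at the start). Two flat upright wings point to its +x and -x, each 7 mm thick, reaching 42 mm from the axis, 6 to 22 mm above this point near the hub, 6 to 34 mm at the rounded ears. Hub 16 mm across, shoulder 20 mm.
- screw (a joint): Turn of the thumbscrew in rad, growing clockwise seen from above (tightening; it sinks 8 mm a turn). 8.5 is the hard stop, fully home; it starts at 0.5 to 4. At 0 the wings lie along the holder's x axis: their direction about vertical = the holder's yaw minus this value. Friction 0.03 N m (about 1 N at a wing); it stays where it is left.
- holder: Circuit-board holder screwed to the bench (cannot move): aluminium base 130 (x) x 116 (y) x 12 mm, dark steel bridge along y, 24 mm wide, 112 mm long, underside 46 and top 58 mm above the bench. Origin: centre of the base's underside, straight below the screw's axis. Only the screw rises above the bridge's top; the bystanders stand 100 mm or more from the axis.
- board: Green circuit board 80 x 60 x 4 mm lying loose on the holder's base between four pins, under the bridge. Origin: centre of its underside.
- push1: The half of the +x wing, 3.5 mm thick, whose outer face (+y side of point screw_axis) is the one to push to tighten. Origin and axes as point screw_axis.
- back1: The other half of the +x wing, 3.5 mm thick; pushing its outer face loosens. Origin and axes as point screw_axis.
- push2: The half of the -x wing, 3.5 mm thick, whose outer face (-y side of point screw_axis) is the one to push to tighten. Origin and axes as point screw_axis.
- back2: The other half of the -x wing, 3.5 mm thick; pushing its outer face loosens. Origin and axes as point screw_axis.
- mouse: Bystander: a black computer mouse, about 98 x 58 x 32 mm. Origin: its underside's centre. To be left alone.
- servo: Bystander: a small grey servo motor with a white horn, about 54 x 20 x 44 mm, standing. Origin: its underside's centre. To be left alone.
- driver: Bystander: a screwdriver with a black handle, about 170 mm long, lying down, its handle to its -x. To be left alone.
- jar: Bystander: a clear closed parts jar, 56 mm across and 70 mm tall. Origin: its underside's centre. To be left alone.
Mind the look-alikes: they are no part of the job. Of the things like the holder, leave any that is orange, pink or yellow; of the rest the larger one is meant.

How it is judged:
By the outcome, as a careful person would: the job done as asked, in the order asked, and still so for the second after the job is handed in, with the robot touching nothing.
It also fails if it takes over 72 s, if anything falls off the work surface, if the arm or the gripper's body presses on something with over 40 N, if the wrist force passes 120 N, or if a joint passes its speed limit or range.

## Working session

There is one attempt and no reset: what is moved stays moved. The work goes in short steps, Python scripts to look and compute and a tool call to move; the robot and the scene stay as the last step left them, time stands still between calls to the robot, and variables do not carry over. Pictures are saved under pics/ and viewed, and the job is handed in when it is done.

Besides the shell and the picture viewer there is one more tool, called after "Call:" as name([rows], argument=value, ...), one row to a line, values as JSON. play_rows: Moves the arm, as the interface text tells. Its arguments: {"type":"object","properties":{"steps":{"type":"array"},"force":{"type":"number"}},"required":["steps"]}

```bash
mkdir -p pics; cat > h.py <<'E'
import numpy as np, cv2
from scipy.spatial.transform import Rotation as R
from cell import manip, cams, close_job
def pts(f):
    z=f["range_z"]; v,u=np.mgrid[:z.shape[0],:z.shape[1]]
    P=np.stack([(u-f["cx"])/f["fx"]*z,(v-f["cy"])/f["fy"]*z,z],-1)
    W=P@R.from_quat(f["orientation"]).as_matrix().T+np.array(f["eye"])
    W[z<=0]=np.nan
    return W
def save(f,n): cv2.imwrite(f"pics/{n}.png",f["pixels"][:,:,::-1])
E
python3 - <<'E'
from h import *
for n in ["scene","top"]:
    f=cams.grab_frame(n); save(f,n+"0"); np.savez(n+"0.npz",W=pts(f),pix=f["pixels"]); print(n,f["eye"],f["orientation"],f["fx"])
print(manip.sense())
E
```

```text
scene [0.90314988 0.7353276  0.63057194] [ 0.22804445  0.8623427  -0.43884157 -0.10853053] 387.0436936847045
top [0.46512442 0.05479033 0.89804387] [ 0.71010025 -0.70249619  0.03018192 -0.03668512] 405.25688464381693
{'time_s': 0.1, 'joints': array([ 1.08850080e+00,  2.07356248e-01,  1.54282443e+00,  1.41597071e-06,
        1.39351157e+00, -1.50528337e-01]), 'qd': array([ 0.00221653, -0.00118692, -0.00162019,  0.0008686 , -0.00137667,
       -0.00026262]), 'effort': array([-3.10599389e-04, -3.84098411e+01, -2.92547250e+01, -1.94976001e-04,
        4.99370173e-03, -3.92817618e-07]), 'ee_pos': array([0.18698705, 0.54301576, 0.23022337]), 'eef_rot': array([ 0.11605491,  0.69763126, -0.11746554,  0.69716837]), 'wrist_force': array([ 0.0355171 ,  0.03552214, -0.50414336]), 'torque': array([-0.0285244 ,  0.01185753, -0.04138183]), 'width': 0.998570910113788}
```

View pics/scene0.png

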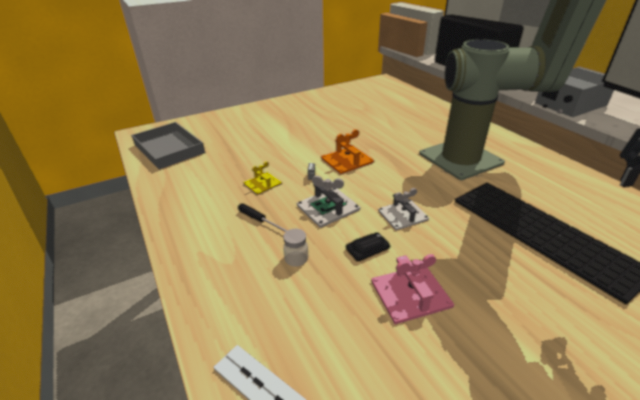

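View pics/top0.png

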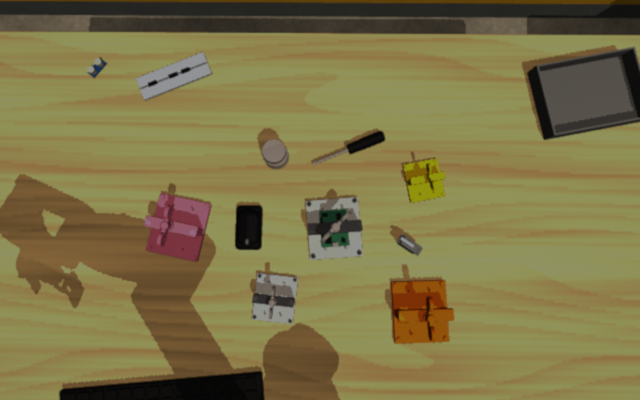

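Holder look-alikes in the top view: pink (178,228), orange (420,312) and yellow (424,180) are excluded by colour. Of the two grey ones, at (334,228) and (275,298), the one at (334,228) is larger and carries the green board, so it's the one meant. I'll confirm it in a crop.

```bash
python3 - <<'E'
from h import *
d=np.load("top0.npz"); W=d["W"];p=d["pix"]
c=p[185:335,235:425][:,:,::-1]; cv2.imwrite("pics/crop0.png",cv2.resize(c,None,fx=4,fy=4,interpolation=cv2.INTER_CUBIC))
s=np.s_[190:265,300:368]; w=W[s].reshape(-1,3); px=p[s].reshape(-1,3).astype(float)
z=w[:,2]
base=w[(z>0.006)&(z<0.02)]
print("base rect",cv2.minAreaRect((base[:,:2]*1000).astype(np.float32)))
br=w[(z>0.05)&(z<0.062)]; print("bridge",len(br),cv2.minAreaRect((br[:,:2]*1000).astype(np.float32)))
wg=w[z>0.068]; print("wing",len(wg),wg[:,:2].mean(0),z.max(),cv2.minAreaRect((wg[:,:2]*1000).astype(np.float32)))
for t in (0.068,0.08,0.09): print(t,np.round(w[z>t]*1000)[::6].astype(int).tolist())
E
```

```text
base rect ((497.49713134765625, 8.835250854492188), (130.40460205078125, 118.08467102050781), 5.164093494415283)
bridge 516 ((497.0827941894531, 10.206989288330078), (24.025232315063477, 111.42365264892578), 5.082333087921143)
wing 183 [0.49739102 0.00959771] nan ((496.517822265625, 9.827529907226562), (17.27796173095703, 81.89155578613281), 45.595603942871094)
0.068 [[528, -15, 90], [525, -12, 78], [521, -10, 98], [519, -8, 98], [517, -8, 99], [515, -8, 97], [513, -8, 97], [511, -8, 97], [508, 3, 86], [507, 10, 69], [506, -3, 90], [504, 3, 86], [502, 11, 91], [500, 17, 88], [500, 5, 91], [498, 9, 89], [496, 13, 90], [494, 18, 70], [494, 7, 89], [492, 13, 91], [490, 21, 87], [490, 9, 89], [488, 17, 85], [486, 21, 91], [484, 19, 93], [479, 31, 96], [477, 31, 98], [475, 31, 100], [473, 31, 97], [472, 31, 96], [468, 39, 89]]
0.08 [[528, -15, 90], [523, -12, 99], [521, -14, 95], [519, -14, 97], [517, -14, 98], [513, -2, 94], [511, -2, 96], [509, -3, 93], [508, -3, 91], [506, -3, 90], [504, 3, 86], [502, 9, 90], [500, 15, 89], [500, 3, 90], [498, 7, 90], [496, 11, 90], [494, 15, 90], [492, 19, 86], [492, 7, 90], [490, 13, 87], [488, 17, 85], [483, 27, 98], [481, 27, 96], [479, 27, 97], [477, 27, 97], [475, 27, 98], [471, 39, 93], [469, 39, 92], [466, 37, 88]]
0.09 [[528, -17, 92], [524, -18, 93], [519, -8, 98], [517, -8, 99], [515, -8, 97], [513, -8, 97], [511, -8, 97], [508, -3, 91], [500, 9, 91], [495, 17, 91], [492, 13, 91], [485, 25, 94], [483, 21, 94], [481, 21, 94], [477, 33, 96], [475, 33, 97], [473, 33, 98], [471, 33, 97]]
```

View pics/crop0.png

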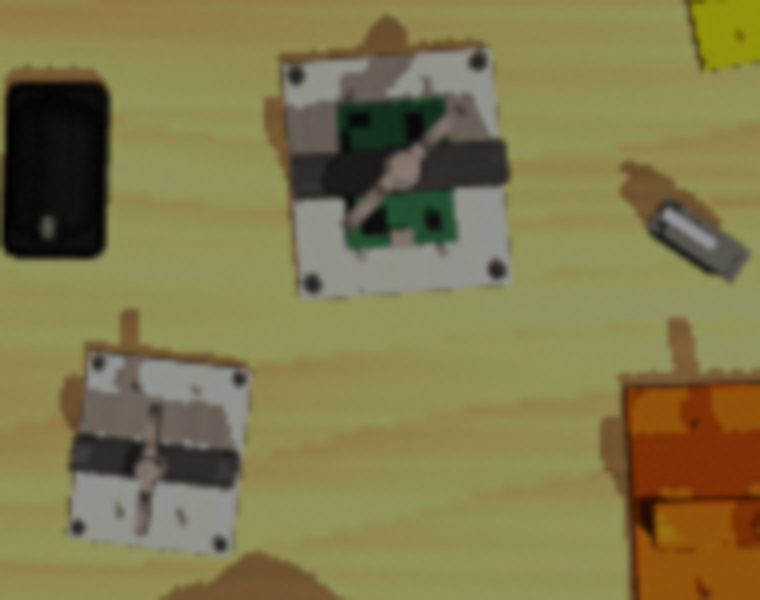

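```bash
cat >> h.py <<'E'
def delta(target, p=None):
    s=manip.sense(); M=R.from_quat(s["eef_rot"]).as_matrix()
    p=s["ee_pos"] if p is None else p
    return np.round(M.T@(np.array(target)-p)*1000,1)
E
python3 - <<'E'
from h import *
s=manip.sense(); print(R.from_quat(s["eef_rot"]).as_matrix().round(3))
print(delta([0.529,0.022,0.2]), delta([0.529,0.022,0.14]))
E
```

```text
[[-0.001  0.326  0.945]
 [-0.002  0.945 -0.326]
 [-1.    -0.002 -0.   ]]
[  30.9 -381.1  493.1] [  90.9 -381.   493.1]
```

Call:
play_rows([
  {"gripper": 0, "dy": -27, "dz": 35},
  {"dy": -27, "dz": 35},
  {"dy": -27, "dz": 35},
  {"dy": -27, "dz": 35},
  {"dy": -27, "dz": 35},
  {"dy": -27, "dz": 35},
  {"dy": -27, "dz": 35},
  {"dy": -27, "dz": 35},
  {"dy": -27, "dz": 35},
  {"dy": -27, "dz": 35},
  {"dy": -27, "dz": 35},
  {"dy": -27, "dz": 35},
], force=20)

```text
validation failed for argument at $.st...
```

Call:
play_rows([
  {"dy": -27, "dz": 35},
  {"dy": -20, "dz": 30},
  {},
])

```text
validation failed for argument at $.st...
```

```bash
python3 - <<'E'
from h import *
s=manip.sense(); print(s["time_s"],s["ee_pos"],s["wrist_force"],s["width"],delta([0.529,0.022,0.105]))
f=cams.grab_frame("wrist"); save(f,"w1"); W=pts(f)
f=cams.grab_frame("scene"); save(f,"s1")
w=W.reshape(-1,3); d=np.hypot(w[:,0]-.497,w[:,1]-.010); z=w[:,2]
print("bridge z",np.nanmedian(z[(z>.05)&(z<.063)&(d<.05)]))
ear=(d<.045)&(z>.07)&(z<.12); print(ear.sum(), np.nanpercentile(z[ear],[50,90,98]) if ear.sum() else 0)
if ear.sum()>20: print(cv2.minAreaRect((w[ear][:,:2]*1000).astype(np.float32)))
b=(z>.05)&(z<.063)&(d<.07); print(cv2.minAreaRect((w[b][:,:2]*1000).astype(np.float32)))
E
```

```text
0.1 [0.18698705 0.54301576 0.23022337] [ 0.0355171   0.03552214 -0.50414336] 0.998570910113788 [ 125.9 -380.9  493.1]
bridge z nan
0 0
((0.0, 0.0), (0.0, 0.0), 0.0)
  return np.nanmean(a, axis, out=out, keepdims=keepdims)
```

View pics/w1.png

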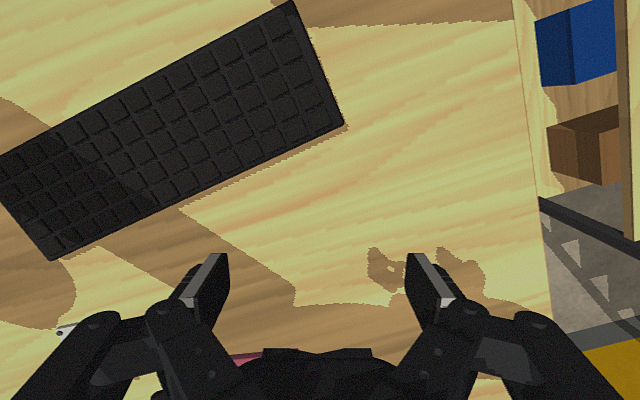

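The move call was refused, so nothing moved, and the wrist view only shows the keyboard and the open fingers. I'll try one row with every key filled in.

Call:
play_rows([
  {"dx": 0, "dy": -27, "dz": 35, "ax": 0, "ay": 0, "az": 0, "gripper": 0},
], force=20)

```text
time_s: 0.3
ee_pos: [0.21, 0.5089, 0.2309]
eef_rot: [0.116, 0.698, -0.114, 0.697]
wrist_force: [2.0, -0.5, -0.1]
width: 0.858
```

Call:
play_rows([
  {"dx": 0, "dy": -27, "dz": 35, "ax": 0, "ay": 0, "az": 0, "gripper": 0},
  {"dx": 0, "dy": -27, "dz": 35, "ax": 0, "ay": 0, "az": 0, "gripper": 0},
  {"dx": 0, "dy": -27, "dz": 35, "ax": 0, "ay": 0, "az": 0, "gripper": 0},
  {"dx": 0, "dy": -27, "dz": 35, "ax": 0, "ay": 0, "az": 0, "gripper": 0},
  {"dx": 0, "dy": -27, "dz": 35, "ax": 0, "ay": 0, "az": 0, "gripper": 0},
  {"dx": 0, "dy": -27, "dz": 35, "ax": 0, "ay": 0, "az": 0, "gripper": 0},
  {"dx": 0, "dy": -27, "dz": 35, "ax": 0, "ay": 0, "az": 0, "gripper": 0},
  {"dx": 0, "dy": -27, "dz": 35, "ax": 0, "ay": 0, "az": 0, "gripper": 0},
  {"dx": 0, "dy": -27, "dz": 35, "ax": 0, "ay": 0, "az": 0, "gripper": 0},
  {"dx": 0, "dy": -27, "dz": 35, "ax": 0, "ay": 0, "az": 0, "gripper": 0},
  {"dx": 0, "dy": -27, "dz": 35, "ax": 0, "ay": 0, "az": 0, "gripper": 0},
  {"dx": 0, "dy": -27, "dz": 35, "ax": 0, "ay": 0, "az": 0, "gripper": 0},
], force=20)

```text
time_s: 1.5
ee_pos: [0.5038, 0.0619, 0.2312]
eef_rot: [0.117, 0.697, -0.117, 0.697]
wrist_force: [0.9, 0.4, 0.3]
width: 0.001
```

```bash
cat > look.py <<'E'
from h import *
import sys
n=sys.argv[1]
s=manip.sense(); print(s["time_s"],s["ee_pos"],s["wrist_force"],s["width"],delta([0.529,0.022,0.105]))
f=cams.grab_frame("wrist"); save(f,"w"+n); W=pts(f)
w=W.reshape(-1,3); d=np.hypot(w[:,0]-.497,w[:,1]-.010); z=w[:,2]
print("bridge z",np.nanmedian(z[(z>.05)&(z<.063)&(d<.05)]))
ear=(d<.045)&(z>.07)&(z<.12); print(ear.sum(), np.nanpercentile(z[ear],[50,90,98]) if ear.sum() else 0)
if ear.sum()>20: print(cv2.minAreaRect((w[ear][:,:2]*1000).astype(np.float32)))
b=(z>.05)&(z<.063)&(d<.07); print(cv2.minAreaRect((w[b][:,:2]*1000).astype(np.float32)))
E
python3 look.py 2
```

```text
1.5 [0.50376111 0.06186602 0.23122247] [0.87590081 0.41472646 0.30687782] 0.0008422145496882897 [126.2 -29.5  36.9]
bridge z 0.057952827627428594
744 [0.09041977 0.09738605 0.09818273]
((495.9767150878906, 12.766273498535156), (17.25383758544922, 82.22718811035156), 52.32939147949219)
((497.1070556640625, 12.80136489868164), (24.249574661254883, 111.89794921875), 5.168848514556885)
```

View pics/w2.png

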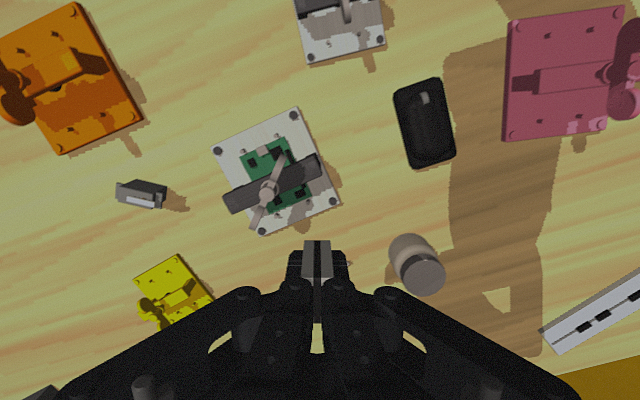

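The wrist view shows the chosen holder around (275,175), with its wing running from about (250,220) to (285,155) and the shut fingers at (317,260). The ear tops at 98 mm put the screw about 6 mm high, so it is at about 3.9 rad with roughly 260° left to turn. Next I descend on the anticlockwise side of the far wing.

Call:
play_rows([
  {"dx": 0, "dy": -15, "dz": 18, "ax": 0, "ay": 0, "az": 0, "gripper": 0},
  {"dx": 0, "dy": -14, "dz": 18, "ax": 0, "ay": 0, "az": 0, "gripper": 0},
  {"dx": 40, "dy": 0, "dz": 0, "ax": 0, "ay": 0, "az": 0, "gripper": 0},
  {"dx": 40, "dy": 0, "dz": 0, "ax": 0, "ay": 0, "az": 0, "gripper": 0},
  {"dx": 30, "dy": 0, "dz": 0, "ax": 0, "ay": 0, "az": 0, "gripper": 0},
  {"dx": 0, "dy": 0, "dz": 0, "ax": 0, "ay": 0, "az": 0, "gripper": 0},
  {"dx": 0, "dy": 0, "dz": 0, "ax": 0, "ay": 0, "az": 0, "gripper": 0},
])

```text
time_s: 2.25
ee_pos: [0.5275, 0.0246, 0.1213]
eef_rot: [0.117, 0.698, -0.117, 0.697]
wrist_force: [-0.1, -0.1, 0.9]
width: 0.0
```

```bash
python3 look.py 3; python3 - <<'E'
from h import *
f=cams.grab_frame("scene"); c=f["pixels"][130:270,250:450][:,:,::-1]; cv2.imwrite("pics/s3.png",cv2.resize(c,None,fx=4,fy=4,interpolation=cv2.INTER_CUBIC))
E
```

```text
2.25 [0.52753352 0.02460345 0.12130268] [-0.14445907 -0.071376    0.8879781 ] 0.0002854941171606711 [16.3 -2.   2.3]
bridge z 0.05788555819082197
1887 [0.0908191  0.09746162 0.09821257]
((495.94586181640625, 13.622461318969727), (15.818361282348633, 81.02569580078125), 52.35328674316406)
((497.0419006347656, 12.902286529541016), (24.41248893737793, 111.64469146728516), 5.04825496673584)
```

View pics/w3.png

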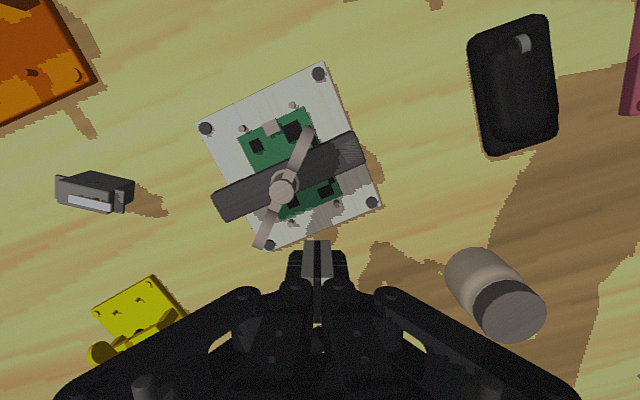

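View pics/s3.png

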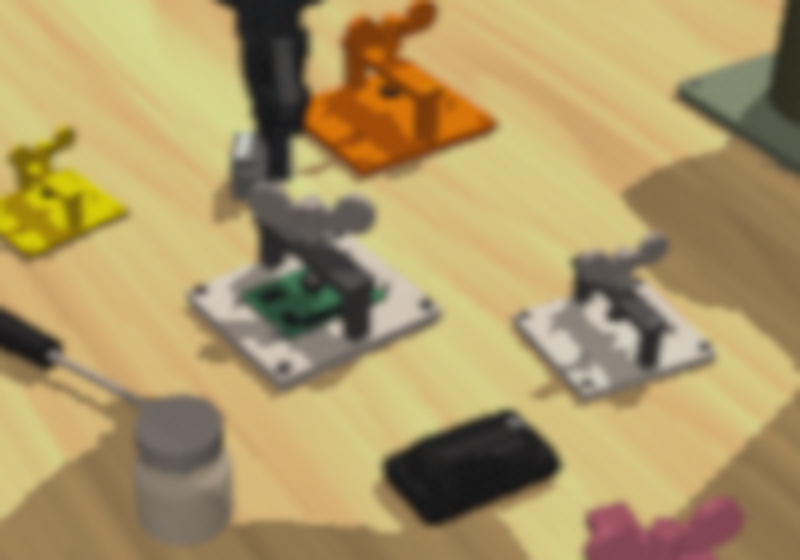

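```bash
python3 - <<'E'
from h import *
def proj(f,p):
    c=R.from_quat(f["orientation"]).as_matrix().T@(np.array(p)-np.array(f["eye"])); return (f["fx"]*c[0]/c[2]+f["cx"], f["fy"]*c[1]/c[2]+f["cy"])
e=manip.sense()["ee_pos"]
pp=dict(tcp=e,below=[e[0],e[1],.07],ax=[.497,.012,.09],earfar=[.527,-.015,.09],earnear=[.467,.039,.09])
for n in("wrist","scene","top"):
    f=cams.grab_frame(n)
    print(n,{k:tuple(np.round(proj(f,v))) for k,v in pp.items()})
    if n=="top": save(f,"t3")
W=pts(cams.grab_frame("wrist")).reshape(-1,3)
d=np.hypot(W[:,0]-.497,W[:,1]-.012); m=(d<.045)&(d>.012)&(W[:,2]>.07)&(W[:,2]<.11)
q=W[m][:,:2]; print(q.mean(0)); l=cv2.fitLine(q.astype(np.float32),cv2.DIST_HUBER,0,.01,.01).ravel(); print(np.degrees(np.arctan2(l[1],l[0])),l)
E
```

```text
wrist {'tcp': (np.float64(316.0), np.float64(255.0)), 'below': (np.float64(316.0), np.float64(217.0)), 'ax': (np.float64(279.0), np.float64(188.0)), 'earfar': (np.float64(257.0), np.float64(244.0)), 'earnear': (np.float64(304.0), np.float64(125.0))}
scene {'tcp': (np.float64(318.0), np.float64(174.0)), 'below': (np.float64(318.0), np.float64(192.0)), 'ax': (np.float64(327.0), np.float64(179.0)), 'earfar': (np.float64(312.0), np.float64(177.0)), 'earnear': (np.float64(342.0), np.float64(181.0))}
top {'tcp': (np.float64(329.0), np.float64(209.0)), 'below': (np.float64(328.0), np.float64(211.0)), 'ax': (np.float64(335.0), np.float64(226.0)), 'earfar': (np.float64(348.0), np.float64(211.0)), 'earnear': (np.float64(321.0), np.float64(241.0))}
[0.49284543 0.01678797]
-43.9391 [ 0.72007775 -0.6938934   0.49284542  0.01678797]
```

```bash
cat > orb.py <<'E'
from h import *
import sys
a,b,st=map(float,sys.argv[1:4]); r=float(sys.argv[4]) if len(sys.argv)>4 else .034
C=np.array([.497,.012]); s=manip.sense(); M=R.from_quat(s["eef_rot"]).as_matrix(); p=s["ee_pos"].copy()
for ph in np.arange(a,b-1e-6,-st):
    t=np.array([C[0]+r*np.cos(np.radians(ph)),C[1]+r*np.sin(np.radians(ph)),p[2]])
    d=M.T@(t-p)*1000; print(int(ph),np.round(d[1:],1)); p=t
E
cat > st.py <<'E'
from h import *
s=manip.sense(); v=s["ee_pos"][:2]-[.497,.012]
print(s["time_s"],s["ee_pos"].round(4),s["wrist_force"].round(1),s["torque"].round(2),"r",np.hypot(*v).round(4),"phi",np.degrees(np.arctan2(v[1],v[0])).round(1))
E
python3 orb.py 20 -90 10
```

```text
20 [-0.7  0.1]
10 [-4.9  3.3]
0 [-5.4  2.4]
-10 [-5.8  1.4]
-20 [-5.9  0.4]
-30 [-5.9 -0.6]
-40 [-5.7 -1.6]
-50 [-5.3 -2.6]
-60 [-4.8 -3.5]
-70 [-4.1 -4.3]
-80 [-3.3 -4.9]
-90 [-2.4 -5.4]
```

Call:
play_rows([
  {"dx": 25, "dy": 0, "dz": 0, "ax": 0, "ay": 0, "az": 0, "gripper": 0},
  {"dx": 26, "dy": 0, "dz": 0, "ax": 0, "ay": 0, "az": 0, "gripper": 0},
  {"dx": 0, "dy": 0, "dz": 0, "ax": 0, "ay": 0, "az": 0, "gripper": 0},
])

```text
time_s: 2.85
ee_pos: [0.5248, 0.0248, 0.0677]
eef_rot: [0.117, 0.7, -0.117, 0.695]
wrist_force: [-0.2, -0.1, 0.2]
width: -0.0
```

Call:
play_rows([
  {"dx": -2, "dy": -1, "dz": 3, "ax": 0, "ay": 0, "az": 0, "gripper": 0},
  {"dx": 0, "dy": -5, "dz": 3, "ax": 0, "ay": 0, "az": 0, "gripper": 0},
  {"dx": 0, "dy": -5.4, "dz": 2.4, "ax": 0, "ay": 0, "az": 0, "gripper": 0},
  {"dx": 0, "dy": -5.8, "dz": 1.4, "ax": 0, "ay": 0, "az": 0, "gripper": 0},
  {"dx": 0, "dy": -5.9, "dz": 0.4, "ax": 0, "ay": 0, "az": 0, "gripper": 0},
  {"dx": 0, "dy": -5.9, "dz": -0.6, "ax": 0, "ay": 0, "az": 0, "gripper": 0},
  {"dx": 0, "dy": 0, "dz": 0, "ax": 0, "ay": 0, "az": 0, "gripper": 0},
])

```text
time_s: 3.55
ee_pos: [0.5271, -0.007, 0.0724]
eef_rot: [0.117, 0.697, -0.117, 0.697]
wrist_force: [0.3, 0.7, 0.2]
width: -0.0
```

```bash
python3 st.py; python3 look.py 4; python3 orb.py -40 -150 10
```

```text
3.55 [ 0.5271 -0.007   0.0724] [0.3 0.7 0.2] [-0.01  0.01  0.02] r 0.0356 phi -32.2
3.55 [ 0.52707336 -0.00697057  0.072365  ] [0.2982897  0.72543634 0.1693047 ] -0.00045344330375198655 [-32.6  28.   -7.6]
bridge z 0.05784346529508383
8722 [0.09350349 0.1171154  0.11949508]
((509.032470703125, 15.387977600097656), (40.92937469482422, 86.7468032836914), 20.798255920410156)
((496.8775634765625, 12.888507843017578), (24.67023468017578, 112.23613739013672), 5.046050071716309)
-40 [-4.3 -2.8]
-50 [-5.3 -2.6]
-60 [-4.8 -3.5]
-70 [-4.1 -4.3]
-80 [-3.3 -4.9]
-90 [-2.4 -5.4]
-100 [-1.4 -5.7]
-110 [-0.4 -5.9]
-120 [ 0.6 -5.9]
-130 [ 1.6 -5.7]
-140 [ 2.6 -5.3]
-150 [ 3.5 -4.8]
```

View pics/w4.png

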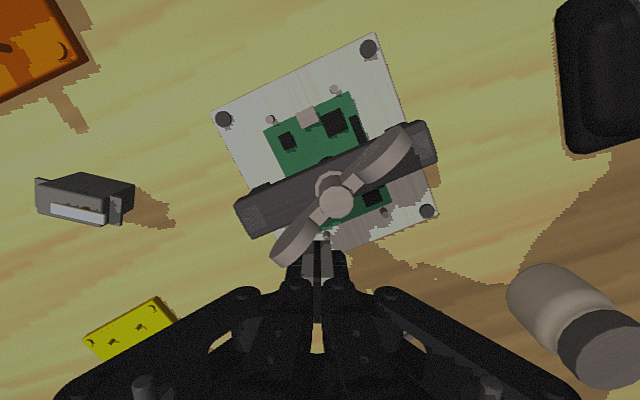

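The wing, from (290,245) to (395,150), has now turned clockwise under the fingertip at (317,260), with about 1 N of force. I'll carry on round.

Call:
play_rows([
  {"dx": 0, "dy": -4.3, "dz": -2.8, "ax": 0, "ay": 0, "az": 0, "gripper": 0},
  {"dx": 0, "dy": -5.3, "dz": -2.6, "ax": 0, "ay": 0, "az": 0, "gripper": 0},
  {"dx": 0, "dy": -4.8, "dz": -3.5, "ax": 0, "ay": 0, "az": 0, "gripper": 0},
  {"dx": 0, "dy": -4.1, "dz": -4.3, "ax": 0, "ay": 0, "az": 0, "gripper": 0},
  {"dx": 0, "dy": -3.3, "dz": -4.9, "ax": 0, "ay": 0, "az": 0, "gripper": 0},
  {"dx": 0, "dy": -2.4, "dz": -5.4, "ax": 0, "ay": 0, "az": 0, "gripper": 0},
  {"dx": 0, "dy": -1.4, "dz": -5.7, "ax": 0, "ay": 0, "az": 0, "gripper": 0},
  {"dx": 0, "dy": 0, "dz": 0, "ax": 0, "ay": 0, "az": 0, "gripper": 0},
])

```text
time_s: 4.4
ee_pos: [0.4903, -0.0208, 0.0722]
eef_rot: [0.117, 0.698, -0.117, 0.697]
wrist_force: [0.5, -0.3, 0.2]
width: -0.0
```

```bash
python3 st.py; python3 look.py 5; python3 orb.py -110 -210 10
```

```text
4.4 [ 0.4903 -0.0208  0.0722] [ 0.5 -0.3  0.2] [0.02 0.03 0.01] r 0.0334 phi -101.6
4.4 [ 0.49025315 -0.02075533  0.07217074] [ 0.4529693  -0.32923076  0.15989956] -0.00018414532310115573 [-32.9  53.   22.7]
bridge z 0.05786048338028052
8193 [0.0917375  0.11642516 0.11936091]
((502.6318054199219, 6.133880615234375), (89.43072509765625, 33.27986526489258), 56.64387893676758)
((496.39190673828125, 12.836360931396484), (24.88711929321289, 111.79850006103516), 4.7263102531433105)
-110 [-1.  -5.2]
-120 [ 0.6 -5.9]
-130 [ 1.6 -5.7]
-140 [ 2.6 -5.3]
-150 [ 3.5 -4.8]
-160 [ 4.3 -4.1]
-170 [ 4.9 -3.3]
-180 [ 5.4 -2.4]
-190 [ 5.8 -1.4]
-200 [ 5.9 -0.4]
-210 [5.9 0.6]
```

View pics/w5.png

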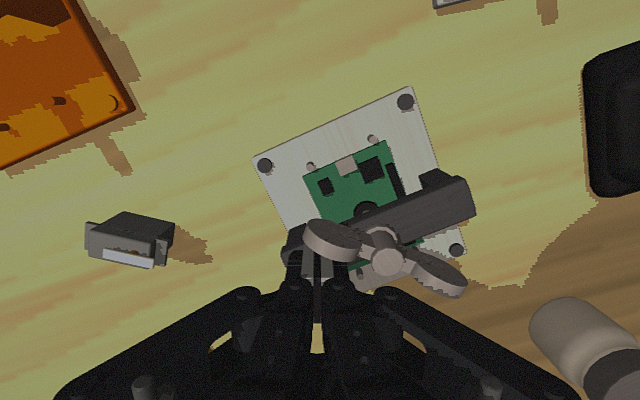

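The wing, from (330,240) to (440,270), is still being pushed round. Hub at (385,250), force about 0.5 N.

Call:
play_rows([
  {"dx": 0, "dy": -1, "dz": -5.2, "ax": 0, "ay": 0, "az": 0, "gripper": 0},
  {"dx": 0, "dy": 0.6, "dz": -5.9, "ax": 0, "ay": 0, "az": 0, "gripper": 0},
  {"dx": 0, "dy": 1.6, "dz": -5.7, "ax": 0, "ay": 0, "az": 0, "gripper": 0},
  {"dx": 0, "dy": 2.6, "dz": -5.3, "ax": 0, "ay": 0, "az": 0, "gripper": 0},
  {"dx": 0, "dy": 3.5, "dz": -4.8, "ax": 0, "ay": 0, "az": 0, "gripper": 0},
  {"dx": 0, "dy": 4.3, "dz": -4.1, "ax": 0, "ay": 0, "az": 0, "gripper": 0},
  {"dx": 0, "dy": 4.9, "dz": -3.3, "ax": 0, "ay": 0, "az": 0, "gripper": 0},
  {"dx": 0, "dy": 5.4, "dz": -2.4, "ax": 0, "ay": 0, "az": 0, "gripper": 0},
  {"dx": 0, "dy": 0, "dz": 0, "ax": 0, "ay": 0, "az": 0, "gripper": 0},
])

```text
time_s: 5.35
ee_pos: [0.4634, 0.0128, 0.0721]
eef_rot: [0.117, 0.698, -0.116, 0.697]
wrist_force: [-0.1, -0.5, -0.4]
width: -0.0
```

```bash
python3 st.py; python3 look.py 6; python3 orb.py -190 -290 10
```

```text
5.35 [0.4634 0.0128 0.0721] [-0.1 -0.5 -0.4] [-0.05  0.02 -0.  ] r 0.0336 phi 178.6
5.35 [0.46341849 0.01280747 0.07211633] [-0.06411928 -0.45268754 -0.41173038] -0.0003670197756694008 [-32.9  30.   59. ]
bridge z 0.05795940354093482
3803 [0.09498769 0.11761848 0.11954488]
((490.74493408203125, 15.09453296661377), (38.68752670288086, 75.71696472167969), 79.7318344116211)
((496.0968017578125, 18.541194915771484), (24.90904426574707, 100.37265014648438), 5.002462863922119)
-190 [ 5.  -1.8]
-200 [ 5.9 -0.4]
-210 [5.9 0.6]
-220 [5.7 1.6]
-230 [5.3 2.6]
-240 [4.8 3.5]
-250 [4.1 4.3]
-260 [3.3 4.9]
-270 [2.4 5.4]
-280 [1.4 5.8]
-290 [0.4 5.9]
```

View pics/w6.png

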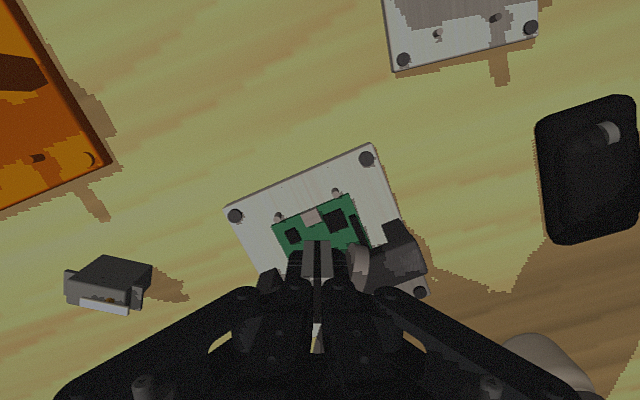

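The fingertip hides the near wing here; its ear shows at (360,265) beside the finger. I'll continue and slow down near the expected stop.

Call:
play_rows([
  {"dx": 0, "dy": 5, "dz": -1.8, "ax": 0, "ay": 0, "az": 0, "gripper": 0},
  {"dx": 0, "dy": 5.9, "dz": -0.4, "ax": 0, "ay": 0, "az": 0, "gripper": 0},
  {"dx": 0, "dy": 5.9, "dz": 0.6, "ax": 0, "ay": 0, "az": 0, "gripper": 0},
  {"dx": 0, "dy": 5.7, "dz": 1.6, "ax": 0, "ay": 0, "az": 0, "gripper": 0},
  {"dx": 0, "dy": 5.3, "dz": 2.6, "ax": 0, "ay": 0, "az": 0, "gripper": 0},
  {"dx": 0, "dy": 4.8, "dz": 3.5, "ax": 0, "ay": 0, "az": 0, "gripper": 0},
  {"dx": 0, "dy": 0, "dz": 0, "ax": 0, "ay": 0, "az": 0, "gripper": 0},
])

```text
time_s: 6.1
ee_pos: [0.4811, 0.0413, 0.0724]
eef_rot: [0.117, 0.697, -0.116, 0.698]
wrist_force: [0.5, -0.7, -0.1]
width: -0.001
```

```bash
python3 st.py; python3 look.py 7; python3 orb.py -245 -290 5
```

```text
6.1 [0.4811 0.0413 0.0724] [ 0.5 -0.7 -0.1] [-0.05  0.   -0.01] r 0.0333 phi 118.4
6.1 [0.48114457 0.04129293 0.07237967] [ 0.48511253 -0.66136043 -0.05700429] -0.0011411407283497066 [-32.6  -2.7  51.5]
bridge z 0.05762775732643241
2626 [0.1073526  0.11883888 0.11984156]
((479.18634033203125, 17.44680404663086), (38.043766021728516, 72.27251434326172), 3.8857293128967285)
((496.2297668457031, 12.542591094970703), (24.464941024780273, 112.43681335449219), 4.566318035125732)
-245 [2.2 1.1]
-250 [2.  2.2]
-255 [1.8 2.4]
-260 [1.5 2.5]
-265 [1.3 2.7]
-270 [1.1 2.8]
-275 [0.8 2.8]
-280 [0.6 2.9]
-285 [0.3 2.9]
-290 [0.1 3. ]
```

View pics/w7.png

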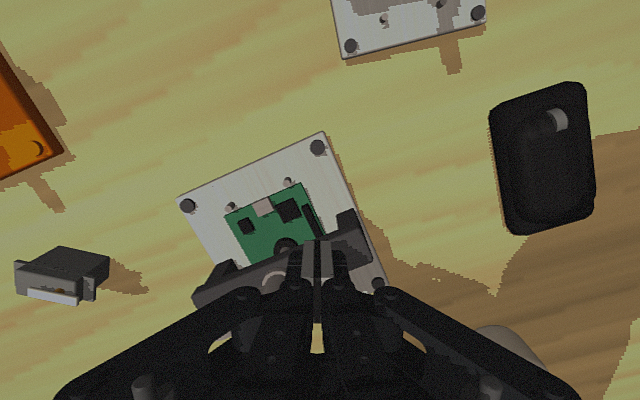

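The screw is hidden behind the fingers and still turning at about 0.8 N. I'll use 5° steps now.

Call:
play_rows([
  {"dx": 0, "dy": 2.2, "dz": 1.1, "ax": 0, "ay": 0, "az": 0, "gripper": 0},
  {"dx": 0, "dy": 2, "dz": 2.2, "ax": 0, "ay": 0, "az": 0, "gripper": 0},
  {"dx": 0, "dy": 1.8, "dz": 2.4, "ax": 0, "ay": 0, "az": 0, "gripper": 0},
  {"dx": 0, "dy": 1.5, "dz": 2.5, "ax": 0, "ay": 0, "az": 0, "gripper": 0},
  {"dx": 0, "dy": 0, "dz": 0, "ax": 0, "ay": 0, "az": 0, "gripper": 0},
])

```text
time_s: 6.65
ee_pos: [0.4911, 0.0452, 0.0724]
eef_rot: [0.117, 0.697, -0.117, 0.698]
wrist_force: [-0.3, 0.5, -0.2]
width: -0.003
```

Call:
play_rows([
  {"dx": 0, "dy": 1.3, "dz": 2.7, "ax": 0, "ay": 0, "az": 0, "gripper": 0},
  {"dx": 0, "dy": 0, "dz": 0, "ax": 0, "ay": 0, "az": 0, "gripper": 0},
])

```text
time_s: 6.85
ee_pos: [0.4937, 0.0455, 0.0723]
eef_rot: [0.117, 0.697, -0.117, 0.697]
wrist_force: [0.1, -0.4, 0.6]
width: -0.004
```

```bash
python3 st.py;python3 orb.py -270 -300 5
```

```text
6.85 [0.4937 0.0455 0.0723] [ 0.1 -0.4  0.6] [ 0.03  0.06 -0.01] r 0.0337 phi 95.6
-270 [1.5 2.9]
-275 [0.8 2.8]
-280 [0.6 2.9]
-285 [0.3 2.9]
-290 [0.1 3. ]
-295 [-0.2  3. ]
-300 [-0.4  2.9]
```

Call:
play_rows([
  {"dx": 0, "dy": 1.5, "dz": 2.9, "ax": 0, "ay": 0, "az": 0, "gripper": 0},
  {"dx": 0, "dy": 0, "dz": 0, "ax": 0, "ay": 0, "az": 0, "gripper": 0},
])

```text
time_s: 7.05
ee_pos: [0.4969, 0.046, 0.0723]
eef_rot: [0.117, 0.697, -0.117, 0.697]
wrist_force: [-1.2, 0.6, -0.3]
width: -0.002
```

Call:
play_rows([
  {"dx": 0, "dy": 0.8, "dz": 2.8, "ax": 0, "ay": 0, "az": 0, "gripper": 0},
  {"dx": 0, "dy": 0, "dz": 0, "ax": 0, "ay": 0, "az": 0, "gripper": 0},
])

```text
time_s: 7.25
ee_pos: [0.4991, 0.0458, 0.0721]
eef_rot: [0.117, 0.698, -0.117, 0.697]
wrist_force: [-2.3, 0.6, 1.1]
width: -0.001
```

```bash
python3 st.py; python3 look.py 8;python3 - <<'E'
from h import *
f=cams.grab_frame("top"); c=f["pixels"][185:275,290:380][:,:,::-1]; cv2.imwrite("pics/t8.png",cv2.resize(c,None,fx=6,fy=6,interpolation=cv2.INTER_CUBIC))
f=cams.grab_frame("scene"); c=f["pixels"][140:230,280:380][:,:,::-1]; cv2.imwrite("pics/s8.png",cv2.resize(c,None,fx=6,fy=6,interpolation=cv2.INTER_CUBIC))
E
```

```text
7.25 [0.4991 0.0458 0.0721] [-2.3  0.6  1.1] [ 0.06  0.5  -0.04] r 0.0339 phi 86.5
7.25 [0.49909108 0.04582909 0.07206105] [-2.32449933  0.57292882  1.08156257] -0.001090998141725176 [-33.  -12.8  36. ]
bridge z 0.05787889396567156
6125 [0.08747178 0.11686335 0.11942661]
((490.3416748046875, 15.048263549804688), (79.74964141845703, 27.544286727905273), 74.95935821533203)
((495.81982421875, 12.486114501953125), (25.79447364807129, 112.43003845214844), 5.1201558113098145)
```

View pics/t8.png

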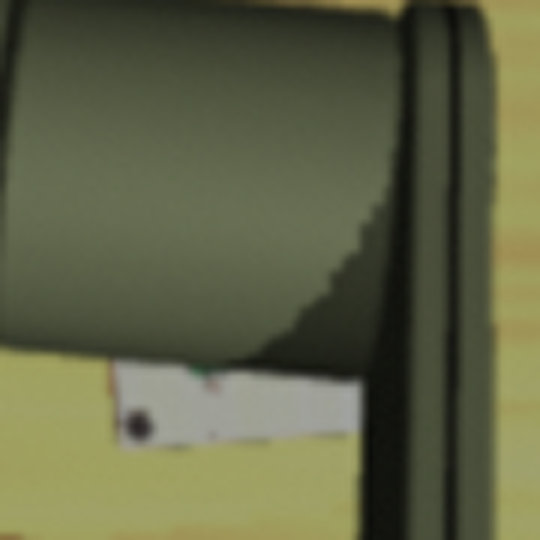

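View pics/s8.png

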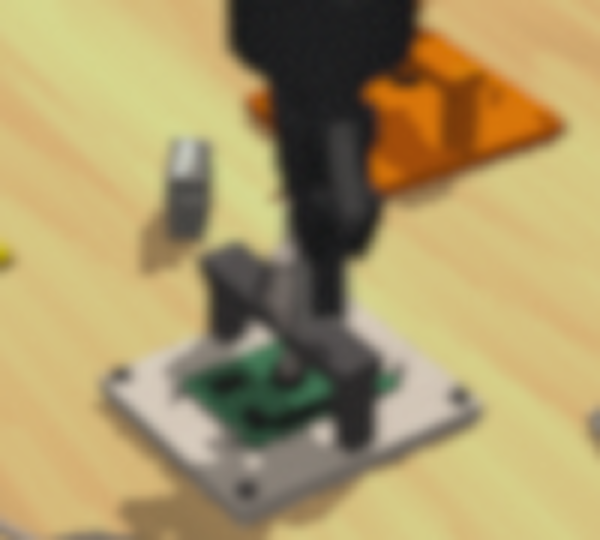

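The arm hides the screw in the top view. In the scene view the wing at (285,300) is edge-on beside the finger. The force has climbed to (-2.3, 0.6), pointing against the push, as expected at the stop. I'll press a bit more to confirm.

Call:
play_rows([
  {"dx": 0, "dy": 0.6, "dz": 2.9, "ax": 0, "ay": 0, "az": 0, "gripper": 0},
  {"dx": 0, "dy": 0, "dz": 0, "ax": 0, "ay": 0, "az": 0, "gripper": 0},
])

```text
time_s: 7.6
ee_pos: [0.4996, 0.0459, 0.0716]
eef_rot: [0.117, 0.7, -0.117, 0.695]
wrist_force: [-9.6, 1.2, 5.2]
width: -0.0
```

Call:
play_rows([
  {"dx": 0, "dy": 0.3, "dz": 1.5, "ax": 0, "ay": 0, "az": 0, "gripper": 0},
  {"dx": 0, "dy": 0, "dz": 0, "ax": 0, "ay": 0, "az": 0, "gripper": 0},
])

```text
time_s: 7.8
ee_pos: [0.4999, 0.046, 0.0714]
eef_rot: [0.117, 0.701, -0.117, 0.694]
wrist_force: [-11.1, 3.4, 6.1]
width: 0.001
```

```bash
python3 st.py
```

```text
7.8 [0.4999 0.046  0.0714] [-11.1   3.4   6.1] [ 0.23  1.77 -0.06] r 0.0341 phi 85.2
```

It has stopped: 11 N against about 1 N of friction, with almost no motion. I'll back off the wing, rise and inspect.

Call:
play_rows([
  {"dx": 0, "dy": 0, "dz": -5, "ax": 0, "ay": 0, "az": 0, "gripper": 0},
  {"dx": 0, "dy": 3, "dz": -7, "ax": 0, "ay": 0, "az": 0, "gripper": 0},
  {"dx": 0, "dy": 3, "dz": -5, "ax": 0, "ay": 0, "az": 0, "gripper": 0},
  {"dx": -20, "dy": 0, "dz": 0, "ax": 0, "ay": 0, "az": 0, "gripper": 0},
  {"dx": -40, "dy": 0, "dz": 0, "ax": 0, "ay": 0, "az": 0, "gripper": 0},
  {"dx": -40, "dy": 30, "dz": 0, "ax": 0, "ay": 0, "az": 0, "gripper": 0},
  {"dx": -40, "dy": 40, "dz": 0, "ax": 0, "ay": 0, "az": 0, "gripper": 0},
  {"dx": 0, "dy": 45, "dz": -15, "ax": 0, "ay": 0, "az": 0, "gripper": 0},
  {"dx": 0, "dy": 45, "dz": -15, "ax": 0, "ay": 0, "az": 0, "gripper": 0},
  {"dx": 0, "dy": 45, "dz": -15, "ax": 0, "ay": 0, "az": 0, "gripper": 0},
  {"dx": 0, "dy": 45, "dz": -15, "ax": 0, "ay": 0, "az": 0, "gripper": 0},
  {"dx": 0, "dy": 0, "dz": 0, "ax": 0, "ay": 0, "az": 0, "gripper": 0},
])

```text
time_s: 9.0
ee_pos: [0.5125, 0.3139, 0.208]
eef_rot: [0.116, 0.697, -0.113, 0.698]
wrist_force: [0.6, -0.0, 0.7]
width: 0.001
```

```bash
python3 st.py; python3 - <<'E'
from h import *
f=cams.grab_frame("top"); save(f,"t9"); W=pts(f); d0=np.load("top0.npz")
c=f["pixels"][185:275,290:380][:,:,::-1]; cv2.imwrite("pics/t9c.png",cv2.resize(c,None,fx=6,fy=6,interpolation=cv2.INTER_CUBIC))
for n,X in(("before",d0["W"]),("after",W)):
    w=X[190:265,300:368].reshape(-1,3); d=np.hypot(w[:,0]-.497,w[:,1]-.010)
    m=(d<.045)&(w[:,2]>.068); e=m&(d>.02)
    l=cv2.fitLine(w[m&(d>.012)][:,:2].astype(np.float32),cv2.DIST_HUBER,0,.01,.01).ravel()
    print(n,"ear top",np.percentile(w[e][:,2],[80,95]),"hub",np.median(w[d<.005][:,2]),"ang",np.degrees(np.arctan2(l[1],l[0])))
f=cams.grab_frame("scene"); c=f["pixels"][130:270,230:450][:,:,::-1]; cv2.imwrite("pics/s9.png",cv2.resize(c,None,fx=3.6,fy=3.6,interpolation=cv2.INTER_CUBIC))
E
```

```text
9.0 [0.5125 0.3139 0.208 ] [ 0.6 -0.   0.7] [ 0.03 -0.05  0.01] r 0.3023 phi 87.1
before ear top [0.09774946 0.09949789] hub 0.08979895156934858 ang -44.106426
after ear top [0.09213267 0.09335109] hub 0.08428764374955333 ang 57.88882
```

View pics/t9.png

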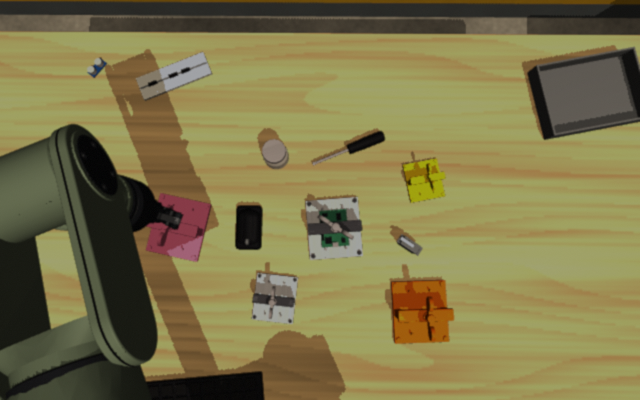

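View pics/s9.png

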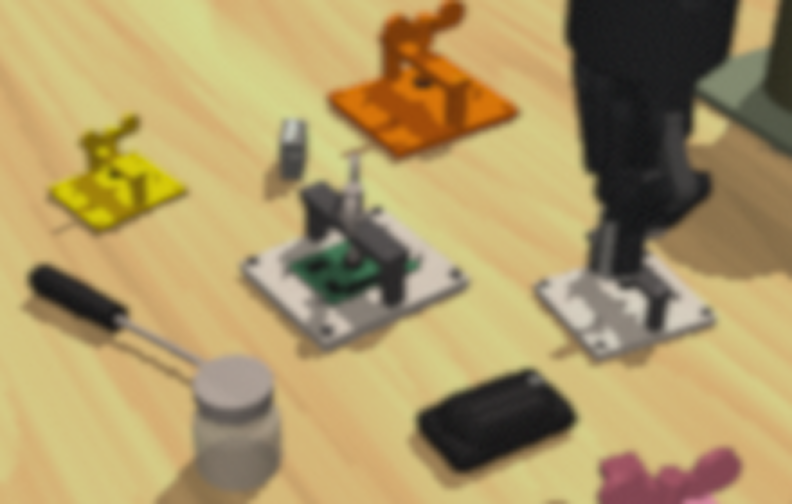

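The wing now lies at 57.9°, against 58.1° expected at the hard stop. The ear tops are at 92–93 mm, against 92 mm when home. In the top view the screw at (334,222) is clear, the other things are where they were, and the arm hangs free at 208 mm. I'll hand it in.

```bash
python3 -c "
from h import *
print(close_job())"
```

```text
the job is handed in; nothing more can be done
None
```

The thumbscrew on the larger grey holder, the one carrying the green board, is fully home, and I handed the job in at about 9 s of the 72 s allowed. I turned it about 258° clockwise with the shut fingertips, pushing one wing in five staged pushes and several small final ones, and never pinched it.

**At the stop:** the push rose to about 12 N sideways, against about 1 N while turning, and the tip barely moved.

**After backing off:**

| Check | Measured | Expected when home |
|---|---|---|
| Wing direction | 57.9° | 58.1° |
| Ear tops | about 92–93 mm (98–99 mm at the start) | 92 mm |
| Hub | sank 5.5 mm | about 5.8 mm |

By eye in the final pictures, the board and the other things look unmoved. The arm finished clear, 208 mm above the bench.

**What disagreed:**
- My first two move calls were refused because rows need every key filled in; nothing moved.
- The top and wrist cameras put the holder's centre 2–3 mm apart, so I used a value between them.

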